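Lock the tray post into its slotted base

TASK

Take the blue-handled locking post out of its white parking block and lock it into the grey mounting base so that it can hold back the instrument trays: lower its T-foot through the middle of the slot, push it down gently against the spring, twist it a quarter turn either way and let it spring up into the notch under the lips. The slotted aluminium insert floats sideways in the base, so feel for the slot and do not force it; leave the post upright and let go of it, and leave the things around it where they are.

Things in the scene. Friction and masses are not known exactly. Their poses are not given: they have to be found in the camera images.
- post: Locking post, 80 mm tall, 0.1 to 0.16 kg, standing upright in the parking block. Origin: centre of the foot's underside; z up. Steel T-foot: bar 10 mm (x) by 36 mm (y), z 0 to 8 mm; neck 10 mm diameter up to z 27; collar 32 mm diameter, z 27 to 32; blue wing handle above, parallel to the bar.
- post_wing (a point): Grip point on the post's axis, 57 mm above the foot's underside, in the blue wing handle: 14 mm thick (x), 40 mm wide (y), from 32 to 80 mm above the underside. Pinch it across the 14 mm.
- parking_block: White plastic block 60 x 80 x 30 mm, fixed on a column; origin centre of its underside, 150 mm above the desk, axes as the post's. The post hangs by its collar in a through slot 14 mm (x) by 41 mm (y) in the middle, foot 3 mm above the origin. Lift the post 30 mm or more. A fixed shelf, 238 to 262 mm above the desk, begins 0.60 m ahead of the robot.
- base: Grey mounting base, fixed on a white pedestal, 84 mm (x) by 150 mm (y), walls 38 mm high, screw heads to 41 mm; origin centre of its underside, 150 mm above the desk. In it an aluminium insert, 52 (x) by 108 mm (y), top 44 mm above the origin, with a slot 13 mm wide (x) and 100 mm long along y. Press the post on base or insert with at most 40 N.
- slot_level (a point): Middle of the base at the height of the insert's top (44 mm above the base's underside); NOT the slot itself: the insert and its slot sit anywhere up to 8 mm either way along the base's x from here, unmeasured, to be seen or felt. It stays where it is unless pushed sideways with more than about 12 N.
- notch (a point): Middle of the base at the underside of the lips (34 mm above the base's). The lips beside the slot are 10 mm thick; here, at the middle of the length (red marks on top), a notch 16 mm long in y is cut 3 mm up into their underside. The foot turned square and let up rises into it: underside then at 29 mm. The cavity is 42 mm wide (x).
- spring (a point): Middle of the base at the top of the spring plate under the slot (30 mm above the base's underside at rest). It yields straight down up to 9 mm: 3.5 N to start, 0.5 N more per mm, then a hard stop. The foot first stands on it; with its underside pressed below 26 mm (aim at 22 to 24) the foot turns freely under the lips.
- timer: white minute timer, loose bystander; origin centre of its underside.
- dish: small white mixing dish, loose bystander; origin centre of its underside.
- tape: roll of beige tape, loose bystander; origin centre of its underside.
- carton: flat white carton, loose bystander; origin centre of its underside.

How it is judged:
By the outcome, as a careful person would: the job done as asked, in the order asked, and still so for the second after the job is handed in, with the robot touching nothing.
It also fails if it takes over 64 s, if anything falls off the work surface, if the arm or the gripper's body presses on something with over 40 N, if the wrist force passes 120 N, or if a joint passes its speed limit or range.

ROBOT

A 7-joint arm with a two-finger parallel gripper is mounted at the origin on a cart in front of the work surface, level with it; the furniture and walls round the work are solid. World frame = base frame: x ahead of the robot, y to its left, z up, the work surface at z = 0. Lengths are in mm, angles in rad, forces in N, time in s.
With the tool pointing down it reaches from about 400 to 900 mm from the base axis. Payload 5.6 kg.
Tool frame: the origin (TCP) lies midway between the tips of the shut fingers; the grasp point (between the pads) lies 19 mm behind it; z points along the fingers, y is the line along which they close (so a half turn about z gives the same grasp; the last joint's range is limited). The gripper opens to 92 mm and grips with 3 to 60 N. Pads are 20 mm wide; open, the fingers measure 128 mm over their backs; the gripper's body (75 mm by 189 mm) begins 69 mm behind the grasp point.
Start: joints at [-1.358, 0.468, -0.012, 1.603, 0.006, 1.071, -0.056], TCP at [164.504, 628.846, 214.592] pointing down, gripper open.
Joint ranges: [-2.53, 2.53], [-0.31, 2.02], [-1.57, 1.55], [0.28, 2.44], [-1.29, 4.43], [0.15, 1.84], [-2.92, 2.92]. Speed limits (rad/s): [2.57, 2.57, 3.14, 3.14, 3.14, 3.14, 3.14].

INTERFACE

Orientations are given as a rotation vector (axis times angle).
In Python, from cell import robot, grip, kin, viewer gives the robot as it stands. Calls block until the motion is done:
- robot.movep(position, orientation): joint-space move of the TCP to a pose.
- robot.servo_line(position, feed=150, rotation=None): straight line of the TCP; rotation=None keeps the orientation; feed is the mean speed in mm/s.
- robot.goto_joints(angles): joint-space move.
- grip(opening, newtons=None): opening from 0.0 (shut) to 1.0 (fully open); newtons is the grip in N (None keeps the last); returns when the fingers have stopped.
- robot.hold(seconds).
- kin.ik(position, orientation): joint angles nearest the present ones, or None.
- robot.observe(): the state.
- viewer.read_camera(name): name is "side" or "top"; returns the picture (384x512x3 uint8, red, green, blue); there is no depth.
- viewer.camera_info(name): a dict with "camera_matrix" (3x3 intrinsics, pixels), "R" (3x3) and "t" (3): a world point X has camera coordinates R X + t. Camera axes: x right, y down, z forward; pixel columns grow to the right and rows downward; lengths in mm; the calibration is good to about 2 mm. A picture is of the moment at which its call begins. camera_info takes no time and is no camera call.
A pose or a line that the arm cannot do raises robot.IKError and nothing moves.
- robot.job_done(): hands the job in; it is judged then, once.
Trained networks look in the newest picture that a camera, given by its name, has taken for a name from the list of things; names that differ only in an ending like _2 or _b are one class to them, and where a whole thing is asked for, a point or a joint stands for the part that bears it (a point fixed in the world has none). Each returns a list of dicts, best first, with "confidence" (0 to 1); they miss things now and then, are a little off and sometimes report something else, mostly with a low value. They report only what shows in the picture. A call takes as long as a camera call.
- viewer.silhouettes(name, camera): "mask" (384x512 bool, what is visible of it).
- viewer.pinpoint(name, camera): "at" ([x, y, z] in mm, in the coordinates of the camera as it stood for that picture, good to about 4 mm: a listed point, or the origin of a listed thing).
The state is a dict: "t": time; "joints": joint angles; "joint_velocities": joint speeds; "joint_torque": joint torques, N m; "tcp_pos": TCP position; "tcp_rot": TCP orientation; "contact_force": force on the tool from outside, world axes, zero at the start; "wrist_torque": the same for the moment, N m; "grip_width": opening from 0.0 (shut) to 1.0 (fully open); "grip_force": force on a finger pad.
Only numpy, scipy, OpenCV 4.12 (cv2) and the standard library are available. Lean on these libraries where they do the work, as an engineer would, in place of code of your own. Each camera call takes 0.05 s, during which the arm holds its last target. There are 200 camera calls.

## Working session

There is one attempt and no reset: what is moved stays moved. The work goes in short steps, each a Python script; the robot and the scene stay as the last script left them, time stands still between calls to the robot, and variables do not carry over. Pictures are saved under pics/ and viewed, at most 10 in all, crops included, and the job is handed in when it is done.

```bash
mkdir -p pics; ls; cat > h.py <<'E'
import numpy as np, cv2
from cell import robot, grip, kin, viewer
from scipy.spatial.transform import Rotation as Ro
def w(cam,p):
    i=viewer.camera_info(cam); return np.array(i["R"]).T@(np.array(p)-np.array(i["t"]))
def px(cam,X):
    i=viewer.camera_info(cam); c=np.array(i["R"])@np.array(X)+np.array(i["t"]); u=np.array(i["camera_matrix"])@c; return u[:2]/u[2]
def ray(cam,uv,z):
    i=viewer.camera_info(cam); R=np.array(i["R"]); o=-R.T@np.array(i["t"]); d=R.T@np.linalg.solve(np.array(i["camera_matrix"]),[uv[0],uv[1],1.])
    return o+d*(z-o[2])/d[2]
def save(cam,n):
    im=viewer.read_camera(cam); cv2.imwrite(f"pics/{n}.png",im[:,:,::-1]); return im
E
python3 - <<'E'
from h import *
a=save("top","top0"); b=save("side","side0")
cv2.imwrite("pics/tops.png",cv2.resize(a[:,:,::-1],(800,600),interpolation=cv2.INTER_CUBIC))
cv2.imwrite("pics/sides.png",cv2.resize(b[:,:,::-1],(800,600),interpolation=cv2.INTER_CUBIC))
for c in("top","side"):
    i=viewer.camera_info(c);print(c,(-np.array(i["R"]).T@np.array(i["t"])).round(),np.array(i["R"]).round(2).tolist(),np.array(i["camera_matrix"])[0,0])
    for n in("post","post_wing","parking_block","base","slot_level","notch"):
        for r in viewer.pinpoint(n,c)[:2]: print(c,n,round(r["confidence"],2),w(c,r["at"]).round(1))
o=robot.observe();print(o["t"],o["tcp_rot"],o["contact_force"],o["grip_width"])
E
```

```text
pics
top [ 430.  -15. 1337.] [[0.02, -1.0, 0.02], [-1.0, -0.02, -0.09], [0.09, -0.01, -1.0]] 432.3613361129219
top post 0.68 [531.1 163.6 150.7]
top post_wing 0.54 [530.4 167.8 210.3]
top parking_block 0.65 [529.7 161.4 148.7]
top base 0.72 [ 522.4 -206.9  150.8]
top slot_level 0.89 [ 523.6 -201.2  192.7]
top slot_level 0.52 [ 518.7 -205.6  176.9]
top notch 0.92 [ 523.9 -203.   184.5]
side [  566. -1287.   648.] [[1.0, 0.01, -0.03], [-0.02, -0.37, -0.93], [-0.02, 0.93, -0.37]] 456.75029741374965
side post 0.58 [525.4 165.5 153.4]
side post_wing 0.41 [526.4 165.5 213. ]
side parking_block 0.56 [529.8 162.8 151.1]
side base 0.71 [ 520.9 -201.   150.3]
side slot_level 0.36 [530.5 168.3 152.2]
side slot_level 0.33 [ 486.5 -403.4    4.7]
side notch 0.69 [ 522.6 -206.4  179.7]
0.7 [4.00840295e-01 3.11584336e+00 9.87720239e-05] [ 0.00074629 -0.2763607   0.47391231] 0.999304928279264
```

View pics/tops.png

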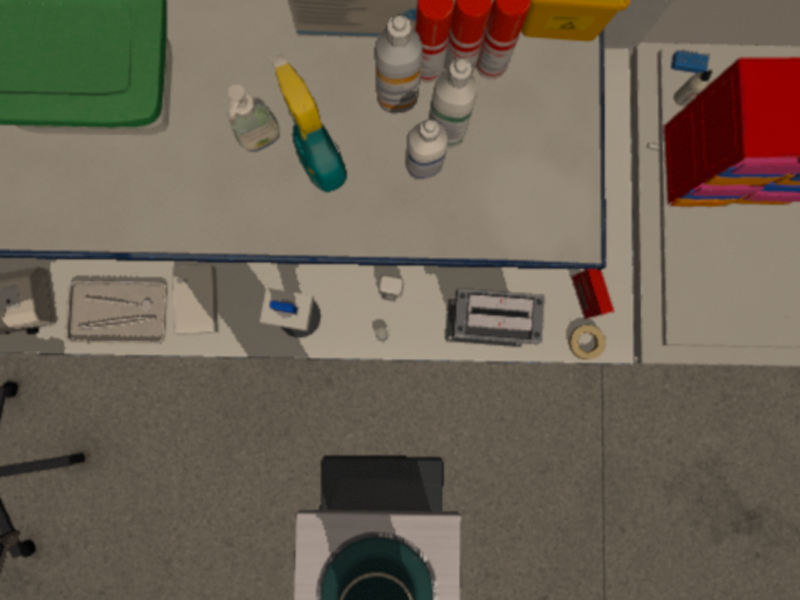

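View pics/sides.png

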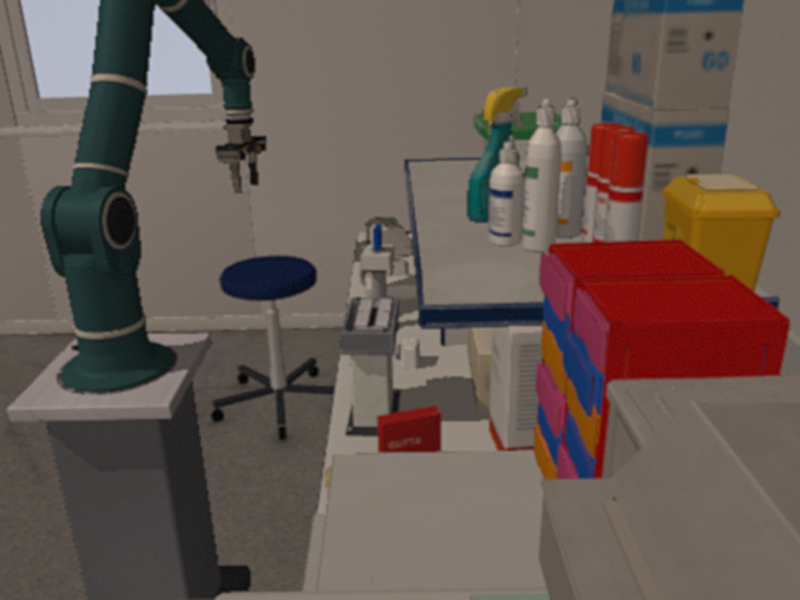

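The top view shows the blue handle at (283,308) and the base at (497,317), with its dark slot along image-horizontal at about (500,311) (800x600 scale). The side view shows the post at (377,238) and the slotted insert at (372,315). Next I'll measure these precisely.

```bash
python3 - <<'E'
from h import *
a=cv2.imread("pics/top0.png"); b=cv2.imread("pics/side0.png")
viewer.read_camera("top"); viewer.read_camera("side")
def axis(cam,ys,xs,wt,z):
    P=np.array([ray(cam,(x,y),z)[:2] for x,y in zip(xs,ys)]); c=np.average(P,axis=0,weights=wt); q=(P-c)*np.sqrt(wt)[:,None]
    s,V=np.linalg.eigh(q.T@q/wt.sum()); v=V[:,1]; v=v*np.sign(v[1]); return c.round(1), np.degrees(np.arctan2(-v[0],v[1])).round(1), np.sqrt(12*s).round(1)
for cam,im,box in(("top",a,(165,215,190,212)),("side",b,(230,255,138,165))):
    f=im.astype(float); B=np.clip(f[...,0]-f[...,2]-20,0,None); x0,x1,y0,y1=box
    sub=B[y0:y1,x0:x1]; ys,xs=np.nonzero(sub>15); wt=np.clip(sub[ys,xs],0,60); print(cam,"blue px",(np.average(xs,weights=wt)+x0).round(1),(np.average(ys,weights=wt)+y0).round(1),len(xs))
    if cam=="top": print(axis(cam,ys+y0,xs+x0,wt,230))
    for n in("base","parking_block","post"):
        r=viewer.silhouettes(n,cam)
        if r:
            m=r[0]["mask"].astype(np.uint8); print(cam,n,round(r[0]["confidence"],2),m.sum(),cv2.minAreaRect(cv2.findNonZero(m)))
g=cv2.cvtColor(a,cv2.COLOR_BGR2GRAY).astype(float)
rows=np.arange(190,212)
pts=[]
for x in range(304,338,3):
    col=g[194:206,x]; d=np.clip(130-col,0,None); 
    if d.sum()>0: pts.append(ray("top",(x,194+(d*np.arange(12)).sum()/d.sum()),194)[:2].round(1).tolist())
print(pts)
print("exp slot px", px("top",[523,-203,194]),px("side",[523,-203,194]))
cv2.imwrite("pics/c1.png",np.hstack([cv2.resize(a[180:225,280:355],(750,450),interpolation=cv2.INTER_CUBIC)]))
cv2.imwrite("pics/c2.png",cv2.resize(b[135:230,210:265],(348,600),interpolation=cv2.INTER_CUBIC))
E
```

```text
top blue px 180.5 195.9 88
(array([529.2, 161.4]), np.float64(-10.7), array([13., 39.]))
top base 0.61 2091 ((315.7623291015625, 203.2209930419922), (62.63987731933594, 35.48662567138672), 4.5739216804504395)
top parking_block 0.7 865 ((185.43093872070312, 200.63143920898438), (38.873680114746094, 29.0430850982666), 11.768289566040039)
top post 0.5 130 ((181.0, 197.0), (10.0, 16.0), 90.0)
side blue px 240.7 151.5 63
side base 0.95 2631 ((236.9446563720703, 233.95556640625), (88.22178649902344, 37.52106857299805), 88.9583740234375)
side parking_block 0.87 474 ((241.5, 173.5), (33.0, 21.0), 90.0)
[[532.1, -160.5], [532.0, -168.5], [531.3, -176.5], [530.3, -184.5], [530.2, -192.5], [529.9, -200.5], [529.2, -208.5], [528.3, -216.5], [528.0, -224.5], [528.2, -232.5], [527.4, -240.5], [526.4, -248.5]]
exp slot px [319.93874531 202.08166396] [236.85983018 198.60431286]
```

View pics/c1.png

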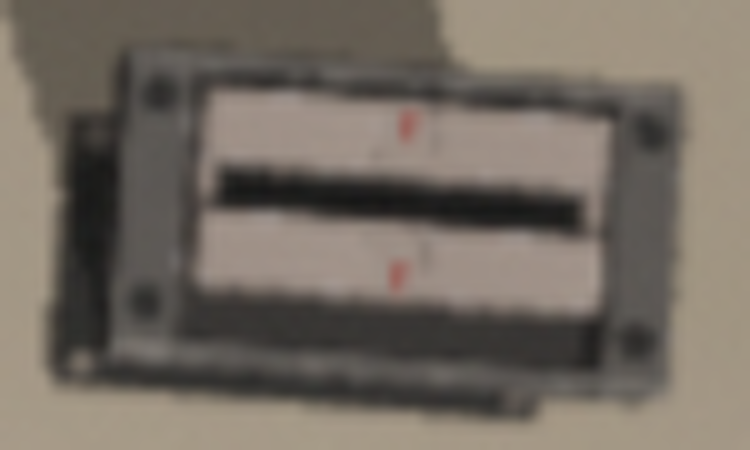

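View pics/c2.png

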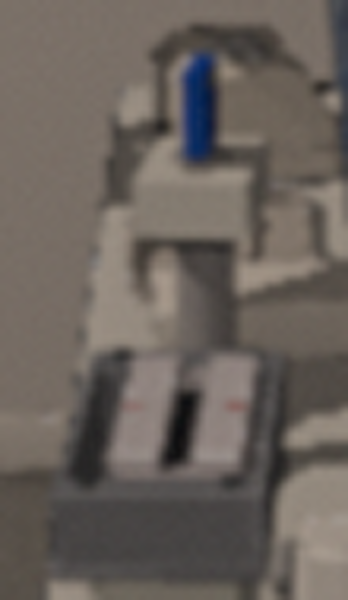

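```bash
python3 - <<'E'
from h import *
from scipy.optimize import minimize
a=cv2.imread("pics/top0.png"); b=cv2.imread("pics/side0.png")
def tgt(im,box):
    x0,x1,y0,y1=box; f=im[y0:y1,x0:x1].astype(float); B=f[...,0]-f[...,2]; return np.clip((B+10)/ (np.percentile(B,97)*.8+10),0,1)
def rend(cam,p,box):
    x0,x1,y0,y1=box; S=16; c,s=np.cos(p[2]),np.sin(p[2])
    P=[px(cam,[p[0]+c*u-s*v,p[1]+s*u+c*v,z]) for u in(-7,7) for v in(-20,20) for z in(185,233)]
    P=((np.array(P)+.5-[x0,y0])*S).astype(np.float32)
    m=np.zeros(((y1-y0)*S,(x1-x0)*S),np.float32); cv2.fillConvexPoly(m,cv2.convexHull(np.round(P).astype(np.int32)),1)
    return cv2.GaussianBlur(cv2.resize(m,(x1-x0,y1-y0),interpolation=cv2.INTER_AREA),(0,0),.5)
T=tgt(a,(168,194,188,206)); D=tgt(b,(230,252,138,166))
f1=lambda p:((rend("top",p,(168,194,188,206))-T)**2).sum()
f2=lambda p:((rend("side",p,(230,252,138,166))-D)**2).sum()
for n,f in(("top",f1),("side",f2),("both",lambda p:f1(p)+f2(p))):
    r=minimize(f,[529.5,163,-.187],method="Nelder-Mead",options=dict(initial_simplex=[[529.5,163,-.187],[533,163,-.187],[529.5,168,-.187],[529.5,163,-.1]])); print(n,r.x.round(3),r.fun.round(2))
f=a.astype(float); R=np.clip(f[...,2]-.5*f[...,0]-.5*f[...,1]-25,0,None)
for box in((315,325,189,196),(315,325,204,211)):
    x0,x1,y0,y1=box; s=R[y0:y1,x0:x1]; ys,xs=np.nonzero(s); wt=s[ys,xs]; uv=(np.average(xs,weights=wt)+x0,np.average(ys,weights=wt)+y0); print("red",np.round(uv,2),ray("top",uv,194).round(1),wt.sum())
f=b.astype(float); R=np.clip(f[...,2]-.5*f[...,0]-.5*f[...,1]-22,0,None)
for box in((226,237,195,204),(242,252,195,204)):
    x0,x1,y0,y1=box; s=R[y0:y1,x0:x1]; ys,xs=np.nonzero(s); wt=s[ys,xs]; uv=(np.average(xs,weights=wt)+x0,np.average(ys,weights=wt)+y0); print("red",np.round(uv,2),ray("side",uv,194).round(1),wt.sum())
# candidate grasps
for yaw in (-.187,-.065):
  for d in(90,-90):
    for q in(0,90,-90):
      th=np.radians(d+q)+yaw
      rv=(Ro.from_euler("z",th)*Ro.from_euler("x",np.pi)).as_rotvec()
      j=kin.ik([529.5,163,191] if yaw<-.1 else [529.6,-203,205],rv); print(yaw,d,q,None if j is None else np.round(j,2))
E
```

```text
top [ 5.30713e+02  1.64226e+02 -2.19000e-01] 10.34
side [5.27530e+02 1.66119e+02 1.00000e-02] 2.81Traceback (most recent call last):
  File "<stdin>", line 16, in <module>
    res = _minimize_neldermead(fun, x0, args, callback, bounds=bounds,
                               **options)
    fxr = func(xr)
    fx = function(np.copy(x), *(wrapper_args + args))
  File "<stdin>", line 15, in <lambda>
  File "<stdin>", line 14, in <lambda>
  File "<stdin>", line 8, in rend
  File "h.py", line 7, in px
    i=viewer.camera_info(cam); c=np.array(i["R"])@np.array(X)+np.array(i["t"]); u=np.array(i["camera_matrix"])@c; return u[:2]/u[2]
ValueError: time passes only in moves, steps and waits
```

```bash
sed -i 's/^from scipy.*/&\nimport functools\n@functools.lru_cache(None)\ndef info(c): return viewer.camera_info(c)/; s/i=viewer.camera_info(cam)/i=info(cam)/' h.py
python3 - <<'E'
from h import *
a=cv2.imread("pics/top0.png"); b=cv2.imread("pics/side0.png")
f=a.astype(float); R=np.clip(f[...,2]-.5*f[...,0]-.5*f[...,1]-25,0,None)
for cam,im,boxes in(("top",a,((315,325,189,196),(315,325,204,211))),("side",b,((226,237,195,204),(242,252,195,204)))):
  f=im.astype(float); R=np.clip(f[...,2]-.5*f[...,0]-.5*f[...,1]-22,0,None)
  for x0,x1,y0,y1 in boxes:
    s=R[y0:y1,x0:x1]; ys,xs=np.nonzero(s); wt=s[ys,xs]; uv=(np.average(xs,weights=wt)+x0,np.average(ys,weights=wt)+y0); print(cam,"red",np.round(uv,2),ray(cam,uv,194).round(1),wt.sum())
for yaw in (-.187,-.065):
  for d in(90,-90):
    for q in(0,90,-90):
      th=np.radians(d+q)+yaw
      rv=(Ro.from_euler("z",th)*Ro.from_euler("x",np.pi)).as_rotvec()
      j=kin.ik([529.5,163,191] if yaw<-.1 else [529.6,-203,205],rv); print(yaw,d,q,None if j is None else np.round(j,2))
print(robot.observe()["t"])
E
```

```text
top red [320.39 192.09] [ 549.7 -204.1  194. ] 139.0
top red [319.38 207.08] [ 509.7 -201.6  194. ] 133.0
side red [230.62 199.  ] [ 507.  -204.6  194. ] 8.0
side red [246.76 198.84] [ 548.5 -206.1  194. ] 31.0
-0.187 90 0 [-0.81  0.36  0.56  1.89 -0.23  0.95 -0.33]
-0.187 90 90 [-0.62  0.34  0.32  1.88 -0.13  0.94  1.14]
-0.187 90 -90 [-0.96  0.4   0.76  1.9  -0.33  0.97 -1.81]
-0.187 -90 0 [-0.35  0.33 -0.01  1.86  0.    0.94  2.59]
-0.187 -90 90 [-0.96  0.4   0.76  1.9  -0.33  0.97 -1.81]
-0.187 -90 -90 [-0.62  0.34  0.32  1.88 -0.13  0.94  1.14]
-0.065 90 0 [-0.37  0.43  0.87  1.86 -0.39  1.03  0.6 ]
-0.065 90 90 [-0.37  0.43  0.88  1.86 -0.39  1.03  2.18]
-0.065 90 -90 [-0.38  0.44  0.89  1.86 -0.4   1.03 -0.96]
-0.065 -90 0 [-0.61  0.71  1.35  1.87 -0.75  1.2  -2.21]
-0.065 -90 90 [-0.38  0.44  0.89  1.86 -0.4   1.03 -0.96]
-0.065 -90 -90 [-0.37  0.43  0.88  1.86 -0.39  1.03  2.18]
1.1
```

```bash
cat >> h.py <<'E'
def rv(yaw,q=0): return (Ro.from_euler("z",np.pi/2+yaw+q)*Ro.from_euler("x",np.pi)).as_rotvec()
def st(tag=""):
    o=robot.observe(); print(tag,"t",round(o["t"],2),"tcp",np.round(o["tcp_pos"],1),"F",np.round(o["contact_force"],1),"M",np.round(o["wrist_torque"],2),"g",round(o["grip_width"],3),round(float(np.max(o["grip_force"])),1)); return o
E
python3 - <<'E'
from h import *
grip(.5)
robot.movep([529.5,164.5,290],rv(-.2)); st()
robot.servo_line([529.5,164.5,191],feed=100); st()
grip(0,35); st("closed")
o=robot.observe(); p=np.array(o["tcp_pos"])
robot.servo_line(p+[0,0,4],feed=30); st("up4")
robot.servo_line(p+[0,0,45],feed=80); st("up45")
b=save("side","s1"); cv2.imwrite("pics/s1c.png",cv2.resize(b[100:220,190:290,::-1],(500,600),interpolation=cv2.INTER_CUBIC))
E
```

```text
t 4.04 tcp [529.1 166.1 289.7] F [0.3 0.1 0. ] M [-0.05  0.1   0.  ] g 0.5 0.0
 t 5.18 tcp [530.  164.6 191.6] F [-0.3  0.3  0.1] M [-0.06  0.11 -0.01] g 0.499 0.0
closed t 5.77 tcp [529.5 164.6 191.1] F [-0.4  0.8  0.9] M [-0.04  0.18 -0.04] g 0.152 35.0
up4 t 6.06 tcp [529.5 164.6 195.2] F [ 0.6  0.  -1.2] M [-0.15  0.07  0.03] g 0.149 35.0
up45 t 6.72 tcp [529.3 164.7 236.2] F [-0.6 -0.5 -1.4] M [-0.09  0.04 -0.04] g 0.149 35.0
```

View pics/s1c.png

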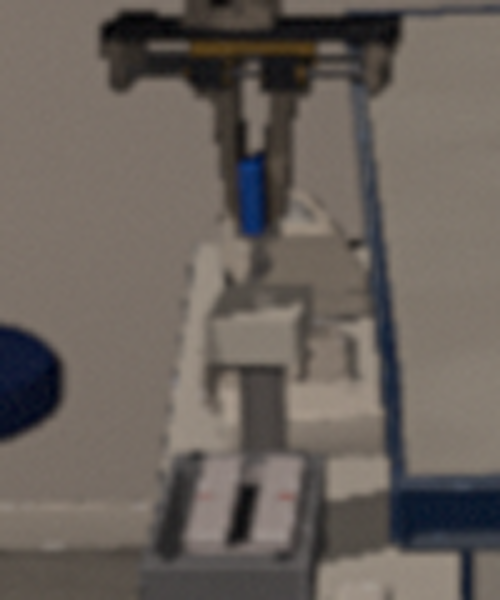

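The post is held between the fingers, blue at about (253,195) in the crop, and it hangs clear of the block. Next is the transfer and a guarded descent.

```bash
cat >> h.py <<'E'
def guard(target,step,lim,F0,ax,feed=40):
    """small steps towards target until |F-F0| along ax exceeds lim"""
    p=np.array(CMD[0],float); t=np.array(target,float); n=max(1,int(np.ceil(np.linalg.norm(t-p)/step)))
    for k in range(1,n+1):
        c=p+(t-p)*k/n; robot.servo_line(c,feed=feed); CMD[0]=c
        o=robot.observe(); d=np.array(o["contact_force"])-F0
        if abs(d[ax])>lim: return True,d,o
    return False,d,o
CMD=[None]
E
python3 - <<'E'
from h import *
p=robot.observe()["tcp_pos"]
robot.servo_line([p[0],p[1],275],feed=120)
robot.movep([529,-203.5,265],rv(-.065)); st("over")
robot.servo_line([529,-203.5,238],feed=60,rotation=rv(-.065)); robot.hold(.3); o=st("238")
F0=np.array(o["contact_force"]); np.save("F0.npy",F0)
CMD[0]=[529,-203.5,238]
hit,d,o=guard([529,-203.5,222],1,4,F0,2); print(hit,d.round(1)); st("down")
save("side","s2")
E
```

```text
over t 8.62 tcp [ 529.5 -202.   264.6] F [-0.2 -0.1 -1.2] M [-0.1   0.04 -0.01] g 0.149 35.0
238 t 9.53 tcp [ 529.2 -203.6  238.3] F [ 0.2 -0.5 -1.8] M [-0.07  0.01  0.01] g 0.148 35.0
False [-0.3  1.3  0.1]
down t 13.53 tcp [ 529.  -203.4  221.9] F [-0.1  0.8 -1.7] M [-0.06  0.1  -0.04] g 0.148 35.0
```

The foot entered the slot without resistance (underside about 184, insert top at 194). Now I'll feel both slot ends to centre y.

```bash
python3 - <<'E'
from h import *
F0=np.load("F0.npy"); c=np.array([529,-203.5,224]); v=np.array([.064,1,0])
robot.servo_line(c,feed=20); r=[]
for s in(1,-1):
    robot.servo_line(c+s*26*v,feed=60); robot.hold(.1); o=st("far"); CMD[0]=c+s*26*v
    F1=np.array(o["contact_force"])
    hit,d,o=guard(c+s*38*v,1,4,F1,1,feed=30); print(s,hit,d.round(1)); st("end"); r.append(o["tcp_pos"][1])
    robot.servo_line(c+s*24*v,feed=60)
print(r,np.mean(r),r[0]-r[1]); robot.servo_line(c,feed=60); robot.hold(.1); st("c")
E
```

```text
far t 14.51 tcp [ 530.6 -177.8  224.1] F [ 0.3  0.2 -1.1] M [-0.09  0.07 -0.02] g 0.153 35.0
1 True [-1.4 -5.5 -1.2]
end t 17.01 tcp [ 531.2 -169.6  224.1] F [-1.2 -5.3 -2.3] M [-1.56  0.11  0.01] g 0.148 35.0
far t 18.43 tcp [ 527.5 -228.9  223.9] F [-0.  -0.2 -0.4] M [-0.07  0.1  -0.01] g 0.149 35.0
-1 True [0.  6.  2.3]
end t 20.18 tcp [ 527.1 -234.3  223.9] F [-0.   5.8  1.9] M [ 1.43  0.15 -0.  ] g 0.149 35.0
[np.float64(-169.56653147494322), np.float64(-234.3267688585333)] -201.94665016673827 64.7602373835901
c t 21.12 tcp [ 529.  -203.8  224.1] F [-0.6  0.4 -1.4] M [-0.1   0.07 -0.01] g 0.149 35.0
```

```bash
python3 - <<'E'
from h import *
F0=np.load("F0.npy"); x,y=529.1,-202.0
robot.servo_line([x,y,220],feed=30); CMD[0]=[x,y,220]; print(np.round(robot.observe()["joints"],2))
hit,d,o=guard([x,y,211],1.5,14,F0,2); print(hit,d.round(1)); st("pressed")
if not hit:
    for k in range(1,10):
        robot.movep([x,y,211],rv(-.065,-np.radians(10*k))); o=robot.observe(); d=np.array(o["contact_force"])-F0
        print(10*k,round(o["t"],1),np.round(o["tcp_pos"],1),d.round(1),np.round(o["wrist_torque"],2))
        if abs(o["wrist_torque"][2])>1.0 or np.abs(d).max()>18: print("stop"); break
E
```

```text
[-0.3   0.38  0.77  1.85 -0.31  1.04  0.53]
False [-1.5  0.5  6.7]
pressed t 22.92 tcp [ 529.3 -202.1  211.2] F [-1.3 -0.   4.9] M [-0.11  0.35  0.  ] g 0.151 35.0
10 23.2 [ 529.6 -202.2  211.3] [-0.2 -0.   6.8] [-0.18  0.11 -0.06]
20 23.5 [ 529.8 -202.1  211.3] [0.5 0.6 6.9] [-0.22  0.04 -0.02]
30 23.7 [ 529.8 -202.2  211.3] [-0.5 -0.3  7.6] [-0.13  0.11 -0.05]
40 24.0 [ 529.9 -202.2  211.4] [-0.  -0.3  7.4] [-0.14  0.1  -0.06]
50 24.3 [ 529.9 -202.3  211.4] [ 0.1 -0.4  6.7] [-0.23  0.13 -0.02]
60 24.5 [ 529.8 -202.4  211.3] [ 0.  -0.1  7.5] [-0.22  0.08  0.05]
70 24.8 [ 529.8 -202.4  211.3] [0.3 0.1 6.6] [-0.23  0.1  -0.02]
80 25.1 [ 529.8 -202.4  211.3] [ 0.6 -0.   6.9] [-0.16  0.1  -0.06]
90 25.3 [ 529.7 -202.5  211.3] [-0.5  0.4  7.6] [-0.17  0.17  0.02]
```

Turned a full 90° with no resistance. Letting it up now.

```bash
python3 - <<'E'
from h import *
F0=np.load("F0.npy"); x,y=529.1,-202.0
CMD[0]=[x,y,211]; robot.servo_line(CMD[0],feed=20,rotation=rv(-.065,-np.pi/2))
for z in (212.5,213.5,214.5,215.5,216.3,217,217.6,218.2):
    robot.servo_line([x,y,z],feed=20); robot.hold(.1); o=robot.observe(); d=np.array(o["contact_force"])-F0; print(z,np.round(o["tcp_pos"],1),d.round(1))
    if d[2]<-4: break
st()
E
```

```text
212.5 [ 529.6 -202.5  212.8] [ 1.9 -0.6  6.3]
213.5 [ 529.4 -202.3  213.6] [ 1.7 -1.5  5.5]
214.5 [ 529.1 -202.   214.5] [ 2.1 -1.5  6.6]
215.5 [ 529.  -201.8  215.4] [ 1.5 -1.   5.2]
216.3 [ 529.  -201.9  216.2] [ 0.9 -0.2  4.4]
217 [ 529.  -201.9  216.9] [ 1.8 -0.5  3.9]
217.6 [ 529.  -201.8  217.2] [ 2.1 -1.5 -1.6]
218.2 [ 528.9 -201.8  217.2] [ 4.4 -2.7 -7.7]
 t 28.39 tcp [ 528.9 -201.8  217.2] F [ 4.6 -3.2 -9.5] M [-0.82 -0.91  0.01] g 0.155 35.0
```

It stops firmly at 217.2, so the underside is at 179 (29 above the base), seated in the notch. Releasing.

```bash
python3 - <<'E'
from h import *
robot.servo_line([529.1,-202,217.1],feed=10); robot.hold(.2); st()
grip(.4); st("open"); robot.servo_line([529.1,-202,320],feed=100)
robot.movep([450,0,380],rv(-.065,-np.pi/2)); robot.hold(.5); st("away")
a=save("top","t3"); b=save("side","s3")
A=cv2.resize(a[180:225,280:355,::-1],(500,300),interpolation=cv2.INTER_CUBIC); B=cv2.resize(b[135:230,210:265,::-1],(300,518),interpolation=cv2.INTER_CUBIC)
c=np.zeros((518,800,3),np.uint8); c[:300,:500]=A; c[:,500:]=B; cv2.imwrite("pics/f.png",c)
for cam in("top","side"):
    for n in("post","post_wing"):
        for r in viewer.pinpoint(n,cam)[:1]: print(cam,n,round(r["confidence"],2),w(cam,r["at"]).round(1))
E
```

```text
t 28.85 tcp [ 529.  -201.9  217.2] F [ 2.3 -0.7 -0.7] M [-0.2  -0.15 -0.02] g 0.149 35.0
open t 29.37 tcp [ 529.  -201.9  217.1] F [-0.3 -0.2 -1.1] M [0.   0.19 0.01] g 0.399 0.0
away t 31.94 tcp [ 4.501e+02 -2.000e-01  3.798e+02] F [-0.3 -0.9 -0.4] M [ 0.05  0.13 -0.02] g 0.397 0.0
top post 0.52 [ 527.  -201.6  178. ]
top post_wing 0.55 [ 530.4 -198.7  235.5]
side post 0.54 [ 524.  -200.6  179.2]
```

View pics/f.png

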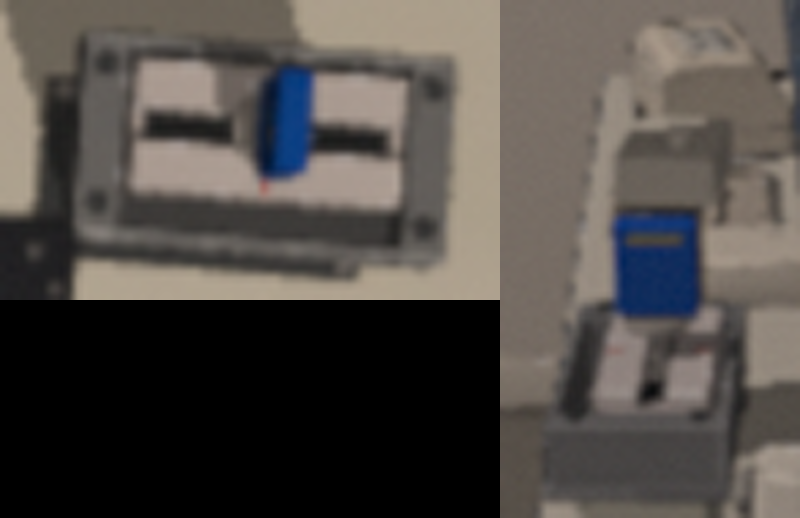

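The post stands upright, with the wing square across the slot at the red marks (top crop (287,122), side crop (657,265)). Its foot is at z≈179, which matches the notch.

```bash
python3 -c "
from h import *
print(robot.job_done())"
```

```text
the job is handed in; nothing more can be done
None
```

The post is locked upright in the base, with its foot turned square in the notch and seated at 29 mm. The gripper has let go and moved clear, and I handed the job in after about 32 s of robot time.

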